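Refit the last push rivet of a downdraft trimming box

TASK

One corner of the trimming box's grille is missing its push rivet. Take the rivet that matches the three already fitted out of the wooden block, set it in the bare rubber grommet with its collar down on the rubber, then push its centre pin in until it is flush with the collar so that the rivet spreads and stays put. A thumb's push is enough: do not crush the rubber or lean on the grille, and leave the other fasteners and the things lying around where they are.

Things in the scene. Friction and masses are not known exactly. Their poses are not given: they have to be found in the camera images.
- pin_grip (a point): Where to grip the rivet: centre of the proud part of its centre pin, a black upright cylinder 11 mm across and 8 mm tall above a collar 22 mm across and 3.5 mm thick. The point is 4 mm above the collar's top, 7.5 mm above its underside as found; it moves with the pin. z: rivet axis, up. At the start the rivet stands in one of the block's holes, collar on the block's top.
- rivet_seat (a point): Centre of the underside of the rivet's collar; z: rivet axis, up towards the pin. Below it the shank, 10 mm across, 20 mm long, its last 6 mm tapering to a 6 mm nose. The pin slides at a push of about 9 N and spreads the shank's legs by 2.5 mm each; once pushed in, the shank enters no hole, so use clearly less force until the rivet is seated.
- rivet_pin (a joint): How far the centre pin is pushed into the rivet, m: 0 = 8 mm proud of the collar (as found), 0.008 = flush with the collar, the end of its travel. It stays where it is left.
- grommet: Bare soft-rubber grommet at the corner lacking its rivet: off-white ring 26 mm across, 8 mm tall, opening 13.6 mm, over an 11.5 mm hole in the 4 mm grille plate (hollow below). Origin: centre of the ring's underside, z up; the collar sits 8 mm higher. The rubber yields by a few mm, so the rivet sinks as its pin is pushed; at 15 N it is squashed solid, above 25 N spoilt. The origin sinks with it.
- unit: Downdraft trimming box: grey steel tray 260 x 360 mm, louvred plastic grille on top 80 mm above the table, duct spigot on its +y side. Origin: centre of its underside. Four rivet places at x = +-80, y = +-110 mm in its frame, three with rivets fitted, pins flush. The arm must not press it with more than 25 N.
- block: Wooden fastener block, fixed, 160 x 60 x 50 mm high, long side along its x axis. Origin: centre of its underside. Holes at x = -50, 0 and 50 mm hold the rivet, a rivet with a much wider collar and a plug without a pin.
- wide_rivet: Bystander: the rivet with a collar 34 mm across, standing in the block. Origin: centre of its collar's underside.
- plug: Bystander: the round-headed plug, 22 mm across, no pin, standing in the block. Origin: centre of its head's underside.
- core: Bystander: a small plaster core, 52 mm across and 24 mm high, lying on the middle of the grille. Origin: centre of its underside.
- mould_c: Bystander: a C-shaped plaster mould part, 190 mm across, 42 mm high. Origin: centre of its arc, underside.
- mould_round: Bystander: a round hollow plaster mould, 148 mm across, 52 mm high. Origin: centre of its underside.
- bowl: Bystander: an empty white bowl, 136 mm across, 55 mm high. Origin: centre of its underside.
- scraper: Bystander: a spatula with a wooden handle, 200 mm long, lying flat.
- brush: Bystander: a brush with a wooden handle, 180 mm long, lying flat.

How it is judged:
By the outcome, as a careful person would: the job done as asked, in the order asked, and still so for the second after the job is handed in, with the robot touching nothing.
It also fails if it takes over 48 s, if anything falls off the work surface, if the arm or the gripper's body presses on something with over 40 N, if the wrist force passes 120 N, or if a joint passes its speed limit or range.

ROBOT

A 6-joint arm with a two-finger parallel gripper is mounted at the origin on the work surface. World frame = base frame: x ahead of the robot, y to its left, z up, the work surface at z = 0. Lengths are in m, angles in rad, forces in N, time in s.
With the tool pointing down it reaches from about 0.35 to 0.975 m from the base axis. Payload 4.9 kg.
Tool frame: the origin (TCP) lies on the centre line of the jaws, within the pads' length; the fingertips stand 14 mm ahead of it and the grasp point (between the pads) lies 5 mm behind it; z points along the fingers, y is the line along which they close (so a half turn about z gives the same grasp; the last joint's range is limited). The gripper opens to 85 mm and grips with 20 to 120 N. Pads are 22 mm wide; open, the fingers measure 114 mm over their backs; the gripper's body (76 mm by 85 mm) begins 54 mm behind the grasp point. The pads swing forward as they close: fully open they stand 13 mm farther back than shut.
Start: joints at [1.171, 0.053, 1.613, -0, 1.476, -0.119], TCP at [0.173, 0.601, 0.223] pointing down, gripper open.
Joint ranges: [-3.01, 3.01], [-1.01, 2.22], [0.06, 2.58], [-1.02, 4.17], [0.09, 2.62], [-3.14, 3.14]. Speed limits (rad/s): [2.57, 2.57, 3.14, 3.14, 3.14, 3.14].

INTERFACE

Orientations are given as a unit quaternion [w, x, y, z].
In Python, from plant import * gives the robot as it stands.
- The arm moves only by the tool send_rows, never from a script. Its argument "steps" is a list of rows, each an object with "translation": the shift along the tool's x, y, z in cm, a list of three; "delta_rot": the turn, a rotation vector about the tool's x, y, z in rad, a list of three; "jaw": the finger opening in cm, from 0 to 8.54. In form: [{"translation": [dx, dy, dz], "delta_rot": [rx, ry, rz], "jaw": jaw}, ...]. A call has exactly 8 rows; each row is the pose to reach, as a shift and turn from the pose commanded when the call began, along the tool's axes at that moment; what a row does not reach only later rows make up. A row lasts 1/10 s, in which the tool goes at most 50 mm and 8.59 degrees, less where a joint would pass 70% of its speed; a pose out of reach is approached as far as the arm can. A call with a gripper value outside its range is refused whole. The fingers move at their own pace and stop on an object; the grip force is fixed at half the most. Time passes only in rows, so rows that repeat a pose let the fingers close, or fill a call up. It gives the time, the measured TCP pose, the force, the opening and the grip force at its end, in the units of the state.
- state(): the state, without advancing time (a new reading comes with each control period).
- grab_frame(name): name is "scene" or "top"; returns a dict with "pixels" (400x640x3 uint8, blue, green, red), "range_z" (400x640 float32, m along the optical axis (not along the pixel's ray), 0 where there is no reading), "fx", "fy", "cx", "cy" (pixels), "dist" ([k1, k2, p1, p2, k3] as OpenCV has them; the pictures are not rectified), "rvec" (rotation vector, rad) and "tvec" (3), from world to camera coordinates, as OpenCV has them. Camera axes: x right, y down, z forward; pixel columns grow to the right and rows downward; lengths in m; the calibration is good to about 2 mm. A picture is of the moment at which its call begins.
- job_done(): hands the job in; it is judged then, once.
The state is a dict: "time": time; "joint_pos": joint angles; "joint_vel": joint speeds; "joint_efforts": joint torques, N m; "tool_pos": TCP position; "tool_rot": TCP orientation; "contact_force": force on the tool from outside, world axes, zero at the start; "ft_torque": the same for the moment, N m; "gripper_width": opening from 0.0 (shut) to 1.0 (fully open); "grasp_force": force on a finger pad.
Only numpy, scipy, OpenCV 4.12 (cv2) and the standard library are available. Lean on these libraries where they do the work, as an engineer would, in place of code of your own. Each camera call takes 0.05 s, during which the arm holds its last target. There are 200 camera calls.

## Working session

There is one attempt and no reset: what is moved stays moved. The work goes in short steps, Python scripts to look and compute and a tool call to move; the robot and the scene stay as the last step left them, time stands still between calls to the robot, and variables do not carry over. Pictures are saved under pics/ and viewed, at most 13 in all, crops included, and the job is handed in when it is done.

Besides the shell and the picture viewer there is one more tool, called after "Call:" by a JSON object that holds its "op" and its "data", one argument or row to a line. send_rows: Moves the arm, as the interface text tells. Its arguments: {"type":"object","properties":{"steps":{"type":"array","items":{"type":"object","properties":{"translation":{"type":"array","items":{"type":"number"}},"delta_rot":{"type":"array","items":{"type":"number"}},"jaw":{"type":"number"}}}}},"required":["steps"]}

```bash
ls; mkdir -p pics
python3 - <<'E'
from plant import *
import cv2,pickle
print(state())
for n in("scene","top"):
    f=grab_frame(n); pickle.dump(f,open(n+".pkl","wb")); cv2.imwrite(f"pics/{n}0.png",f["pixels"])
    R,_=cv2.Rodrigues(f["rvec"]); print(n,f["fx"],f["cx"],f["cy"],f["dist"],(-R.T@f["tvec"].reshape(3)),R.round(3).tolist())
E
```

```text
pics
{'time': 0.0, 'joint_pos': array([ 1.17100972e+00,  5.33147162e-02,  1.61429724e+00,  2.66359951e-06,
        1.47602740e+00, -1.19054465e-01]), 'joint_vel': array([ 9.19529676e-04,  1.41525590e-04, -4.85163928e-05, -1.93735417e-03,
        5.29158770e-04, -1.40068266e-03]), 'joint_efforts': array([ 5.25568248e-04, -3.93680584e+01, -3.70179176e+01, -1.37262286e-04,
        7.02381876e-03,  2.65328794e-05]), 'tool_pos': array([0.17293968, 0.59992307, 0.22218725]), 'tool_rot': array([-2.63791581e-04,  1.39905646e-01,  9.90164311e-01, -9.88767296e-04]), 'contact_force': array([-0.32050836,  0.67073271, -0.71446158]), 'ft_torque': array([-0.04123834,  0.03392314,  0.03285776]), 'grasp_force': 0.0, 'gripper_width': 1.0011609306978617}
scene 450.6550172047815 317.18648945764204 201.81822554722729 [-0.02462407  0.          0.          0.          0.        ] [ 1.34331631 -0.05804467  1.16972789] [[0.026, 1.0, 0.007], [0.831, -0.018, -0.556], [-0.556, 0.02, -0.831]]
top 425.47134958483093 318.10812770838595 201.76296157749755 [-0.07372285  0.          0.          0.          0.        ] [ 0.41071647 -0.03225995  1.27559865] [[-0.023, -1.0, -0.016], [-0.99, 0.025, -0.139], [0.14, 0.012, -0.99]]
```

View pics/scene0.png

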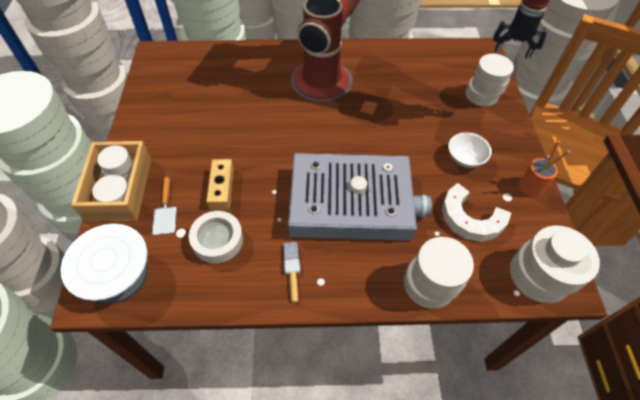

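View pics/top0.png

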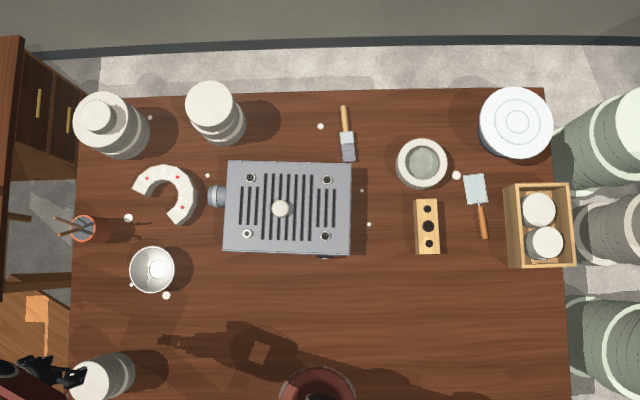

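The scene view shows the block at about (220,183) and the box at (352,195). In the top view the block is at (428,226), and the light, probably bare grommet is at (247,234). Next I'll enlarge crops from both views.

```bash
cat > h.py <<'E'
import numpy as np, cv2, pickle
def ray(f,u,v,z):
    """pixel(s) -> world point on plane z"""
    K=np.array([[f["fx"],0,f["cx"]],[0,f["fy"],f["cy"]],[0,0,1]])
    R,_=cv2.Rodrigues(np.asarray(f["rvec"],float)); c=-R.T@np.asarray(f["tvec"]).reshape(3)
    p=cv2.undistortPoints(np.array([[[u,v]]],float),K,np.asarray(f["dist"],float))[0,0]
    d=R.T@np.array([p[0],p[1],1]); return c+d*(z-c[2])/d[2]
def crop(f,u0,v0,u1,v1,s): return cv2.resize(f["pixels"][v0:v1,u0:u1],None,fx=s,fy=s,interpolation=cv2.INTER_CUBIC)
E
python3 - <<'E'
from h import *
t=pickle.load(open("top.pkl","rb"));s=pickle.load(open("scene.pkl","rb"))
a=crop(t,408,192,448,262,5); b=crop(s,196,150,244,220,5); c=crop(t,230,165,350,250,4)[:, :]
W=np.zeros((350,200+240+0,3),np.uint8); W[:, :200]=a; W[:,200:]=b
o=np.zeros((600,800,3),np.uint8); o[:350,:200]=a;o[:350,200:440]=b
c=crop(t,232,168,262,188,6);rows=[crop(t,u-12,v-12,u+13,v+13,8) for u,v in((250,177),(327,180),(247,234),(325,236))]
o[380:580,:800]=np.hstack(rows)
cv2.imwrite("pics/c.png",o)
E
```

```text
(no output)
```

View pics/c.png

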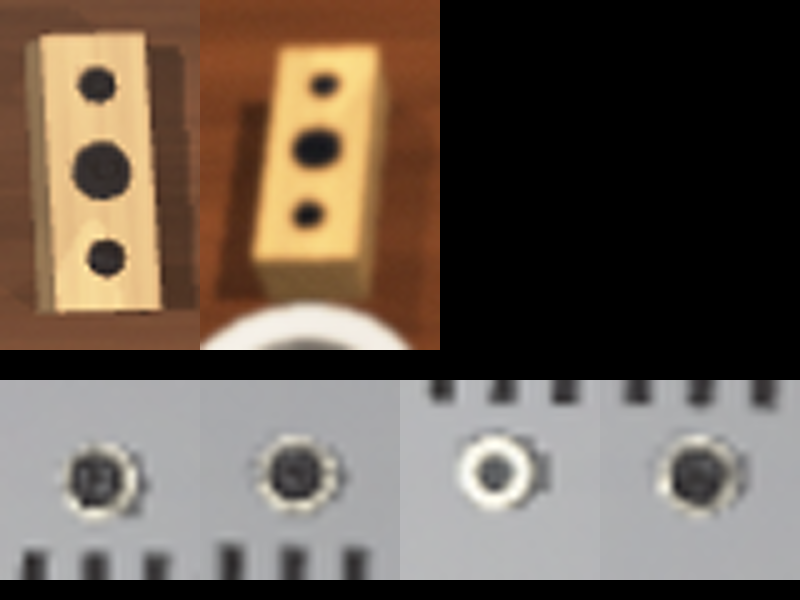

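Run:
```python
from h import *
t=pickle.load(open("top.pkl","rb"));s=pickle.load(open("scene.pkl","rb"))
def blobs(f,u0,v0,u1,v1,z,th,inv=True,lab=""):
    g=cv2.cvtColor(f["pixels"],cv2.COLOR_BGR2GRAY)[v0:v1,u0:u1]
    G=cv2.resize(g,None,fx=8,fy=8,interpolation=cv2.INTER_CUBIC)
    m=((G<th) if inv else (G>th)).astype(np.uint8)
    n,L,st,c=cv2.connectedComponentsWithStats(m)
    for i in range(1,n):
        x,y,w,h,a=st[i]
        if a>300 and x>0 and y>0 and x+w<G.shape[1] and y+h<G.shape[0]:
            u=(c[i][0]+.5)/8-.5+u0; v=(c[i][1]+.5)/8-.5+v0
            print(lab,"px",round(u,1),round(v,1),"area",(a/64).round(1),"wh",w/8,h/8,"xyz",ray(f,u,v,z).round(4), "depth win",f["range_z"][int(v)-1:int(v)+3,int(u)-1:int(u)+3].round(4).tolist())
blobs(t,417,202,439,252,.0535,90,lab="T")
blobs(s,213,162,232,203,.0535,90,lab="S")
for u,v in((250,177),(327,180),(247,234),(325,236)): blobs(t,u-9,v-7,u+9,v+7,.09,200,False,"Tr")
for u,v in((250,177),(327,180),(325,236),(247,234)): blobs(t,u-8,v-8,u+9,v+9,.09,105,True,"Tp")
for u,v in((388,167),): blobs(s,u-9,v-9,u+9,v+9,.088,180,False,"Sg"),blobs(s,u-9,v-9,u+9,v+9,.088,110,True,"Sh")
c=[np.hstack([cv2.resize(np.clip(f["pixels"][v-8:v+8,u-8:u+8].astype(float)*3,0,255).astype(np.uint8),(256,256),interpolation=cv2.INTER_CUBIC) for u,v in l]) for f,l in((t,((427,209),(428,226),(429,243))),(s,((221,167),(219,180),(217,193))))]
cv2.imwrite("pics/d.png",np.vstack(c))
```

```text
T px 427.0 208.6 area 34.9 wh 7.0 6.5 xyz [ 0.555  -0.332   0.0535] depth win [[1.222499966621399, 1.219499945640564, 1.2181999683380127, 1.220900058746338], [1.2165000438690186, 1.215999960899353, 1.2202999591827393, 1.2204999923706055], [1.2257000207901, 1.2236000299453735, 1.218999981880188, 1.2214000225067139], [1.2289999723434448, 1.225000023841858, 1.2273999452590942, 1.2280000448226929]]
T px 427.9 225.8 area 95.7 wh 11.0 11.125 xyz [ 0.505  -0.3317  0.0535] depth win [[1.2231999635696411, 1.219499945640564, 1.2146999835968018, 1.2161999940872192], [1.2203999757766724, 1.2100000381469727, 1.2146999835968018, 1.2127000093460083], [1.2208000421524048, 1.2143000364303589, 1.2152999639511108, 1.2138999700546265], [1.2174999713897705, 0.0, 1.214900016784668, 1.212499976158142]]
T px 428.8 243.1 area 38.2 wh 6.875 6.875 xyz [ 0.4552 -0.3315  0.0535] depth win [[1.2117999792099, 1.212399959564209, 1.2134000062942505, 1.2086999416351318], [1.2072999477386475, 1.212499976158142, 1.2095999717712402, 1.2110999822616577], [1.211400032043457, 1.2160999774932861, 1.208299994468689, 1.208199
[... 2997 characters left out ...]
000507354736, 1.270900011062622, 1.2668999433517456, 1.2702000141143799], [1.1999000310897827, 1.2669999599456787, 1.2680000066757202, 1.2648999691009521], [1.1956000328063965, 1.2634999752044678, 1.2661000490188599, 1.264799952507019], [1.1887999773025513, 1.1943000555038452, 1.266700029373169, 1.1917999982833862]]
Sg px 387.8 166.0 area 61.9 wh 10.5 8.5 xyz [0.4922 0.1873 0.088 ] depth win [[1.378999948501587, 0.0, 1.378499984741211, 1.3772000074386597], [1.377500057220459, 1.3811999559402466, 1.3803000450134277, 1.3812999725341797], [1.382099986076355, 1.378600001335144, 1.3831000328063965, 1.3796000480651855], [1.385599970817566, 1.454800009727478, 1.392300009727478, 1.3853000402450562]]
```

View pics/d.png

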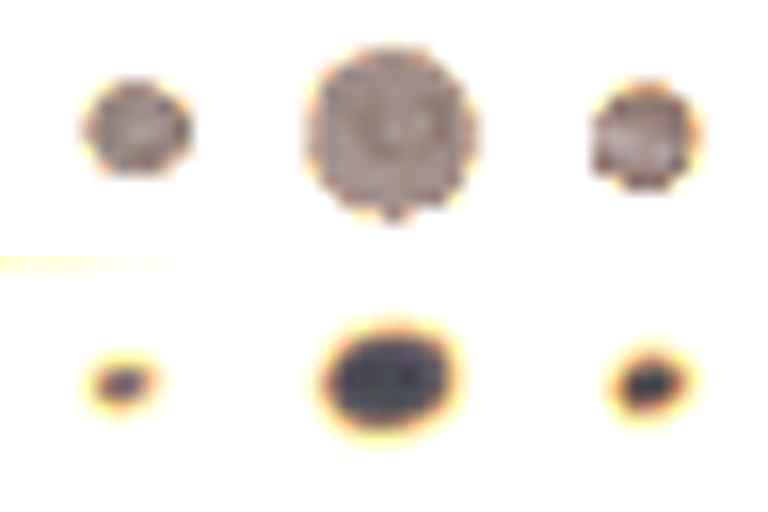

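Run:
```python
from h import *
from plant import *
for n,C in(("top",((427,208.6),(427.9,225.8),(428.8,243.1))),("scene",((217.2,192.5),(218.8,179.3),(220.3,166.6)))):
    F=[grab_frame(n) for _ in range(6)]
    f=F[0]; Z=np.array([g["range_z"] for g in F]); Z[Z==0]=np.nan; Z=np.nanmedian(Z,0)
    R,_=cv2.Rodrigues(f["rvec"]);c=-R.T@f["tvec"].reshape(3)
    for u,v in C:
        H=[]
        for j in range(round(v)-5,round(v)+6):
            r=[]
            for i in range(round(u)-5,round(u)+6):
                d=ray(f,i,j,0)-c; d/= (R@d)[2]
                r.append(round(float((c+d*Z[j,i])[2]*1000)))
            H.append(r)
        print(n,u,v); print(np.array(H))
```

```text
top 427 208.6
[[52 51 50 50 49 49 50 51 50 49 50]
 [50 50 51 49 52 53 53 50 48 50 53]
 [51 50 53 54 52 51 56 52 50 50 48]
 [49 49 53 55 60 59 62 62 52 50 50]
 [49 49 53 51 61 61 61 62 51 50 48]
 [49 49 53 52 60 60 62 60 54 52 48]
 [49 47 52 52 54 55 51 53 52 49 50]
 [50 49 51 52 53 53 53 53 49 50 51]
 [49 48 49 50 48 51 51 50 48 49 51]
 [49 48 49 49 49 48 48 49 50 49 49]
 [48 47 50 47 49 49 48 49 50 48 49]]
top 427.9 225.8
[[49 50 54 54 53 55 52 52 54 48 50]
 [49 52 53 55 53 54 53 52 52 53 49]
 [55 52 56 52 52 50 53 55 53 54 52]
 [54 54 53 52 53 60 60 54 54 54 53]
 [52 53 52 52 60 61 59 60 54 53 53]
 [52 53 52 54 62 60 61 60 51 54 56]
 [53 55 53 53 54 58 60 52 54 53 52]
 [53 54 55 55 53 54 54 53 52 52 53]
 [50 53 54 51 53 52 53 53 51 54 49]
 [50 49 54 54 53 53 52 52 55 51 48]
 [49 49 50 51 54 52 53 52 49 49 49]]
top 428.8 243.1
[[49 50 51 48 50 50 50 48 50 50 50]
 [48 48 51 48 48 49 49 49 50 49 49]
 [49 48 48 51 53 55 52 49 49 49 50]
 [48 48 52 53 56 55 53 55 51 50 49]
 [51 48 56 54 54 55 55 55 53 49 49]
 [50 50 55 53 56 54 57 55 55 49 50]
 [49 49 53 55 56 54 56 56 55 48 49]
 [50 51 
[... 681 characters left out ...]
1 55 56 64 62 65 63 57 56 56 55]
 [56 55 57 62 65 64 63 57 54 55 53]
 [54 55 56 57 59 59 58 55 56 54 54]
 [56 55 55 56 54 57 55 56 55 56 55]
 [51 56 57 58 54 56 55 57 54 55 53]
 [53 56 56 56 56 55 55 55 54 50 51]
 [51 52 51 54 54 56 54 52 50 53 52]
 [53 52 53 52 54 55 53 53 52 51 52]]
scene 220.3 166.6
[[51 50 52 51 53 51 52 54 53 51 51]
 [52 52 52 52 51 52 55 52 51 52 52]
 [53 52 54 54 58 57 57 58 56 53 53]
 [53 54 50 57 58 58 58 57 57 53 53]
 [53 54 52 55 58 60 59 57 56 54 54]
 [52 53 53 58 57 55 57 55 57 52 54]
 [53 52 51 53 57 59 56 53 53 51 53]
 [51 52 53 54 54 52 52 51 52 52 51]
 [55 51 53 53 51 53 53 52 53 51 52]
 [53 50 54 51 52 53 52 52 52 52 54]
 [53 52 49 53 53 52 51 50 52 50 53]]
```

The depth maps settle which rivet to take. The far hole at (0.556,-0.332) holds the matching rivet: narrow collar and a pin about 11 mm high. The near one is the flat plug, and the middle one is the wide rivet. The bare grommet is at about (0.493,0.1865). Moving over the block now.

Call:
{"op": "send_rows", "data": {
  "steps": [
    {"translation": [-62.6, -79.1, 0], "delta_rot": [0, 0, -0.281], "jaw": 8.5},
    {"translation": [-62.6, -79.1, 0], "delta_rot": [0, 0, -0.281], "jaw": 5},
    {"translation": [-62.6, -79.1, 0], "delta_rot": [0, 0, -0.281], "jaw": 3},
    {"translation": [-62.6, -79.1, 0], "delta_rot": [0, 0, -0.281], "jaw": 1.8},
    {"translation": [-62.6, -79.1, 0], "delta_rot": [0, 0, -0.281], "jaw": 1.8},
    {"translation": [-62.6, -79.1, 0], "delta_rot": [0, 0, -0.281], "jaw": 1.8},
    {"translation": [-62.6, -79.1, 0], "delta_rot": [0, 0, -0.281], "jaw": 1.8},
    {"translation": [-62.6, -79.1, 0], "delta_rot": [0, 0, -0.281], "jaw": 1.8}
  ]
}}

```text
time: 1.5
tool_pos: [0.3251, 0.2286, 0.2237]
tool_rot: [0.001, -0.001, 1.0, 0.0]
contact_force: [1.5, -0.6, 0.0]
gripper_width: 0.209
grasp_force: 0.0
```

Call:
{"op": "send_rows", "data": {
  "steps": [
    {"translation": [-23.1, -56.1, 2], "delta_rot": [0, 0, 0], "jaw": 1.8},
    {"translation": [-23.1, -56.1, 2], "delta_rot": [0, 0, 0], "jaw": 1.8},
    {"translation": [-23.1, -56.1, 2], "delta_rot": [0, 0, 0], "jaw": 1.8},
    {"translation": [-23.1, -56.1, 2], "delta_rot": [0, 0, 0], "jaw": 1.8},
    {"translation": [-23.1, -56.1, 2], "delta_rot": [0, 0, 0], "jaw": 1.8},
    {"translation": [-23.1, -56.1, 2], "delta_rot": [0, 0, 0], "jaw": 1.8},
    {"translation": [-23.1, -56.1, 2], "delta_rot": [0, 0, 0], "jaw": 1.8},
    {"translation": [-23.1, -56.1, 2], "delta_rot": [0, 0, 0], "jaw": 1.8}
  ]
}}

```text
time: 2.3
tool_pos: [0.4776, -0.1416, 0.2105]
tool_rot: [0.001, 0.0, 1.0, -0.0]
contact_force: [1.3, 0.7, 0.2]
gripper_width: 0.21
grasp_force: 0.0
```

```bash
python3 -c "
from plant import *
print(state()['tool_pos'],state()['tool_rot'])"
```

```text
[ 0.47755509 -0.14161697  0.21048319] [ 5.24389665e-04  3.11151356e-04  9.99999808e-01 -1.09767270e-04]
```

Call:
{"op": "send_rows", "data": {
  "steps": [
    {"translation": [-7.8, -19.0, 10], "delta_rot": [0, 0, 0], "jaw": 1.8},
    {"translation": [-7.8, -19.0, 10], "delta_rot": [0, 0, 0], "jaw": 1.8},
    {"translation": [-7.8, -19.0, 10], "delta_rot": [0, 0, 0], "jaw": 1.8},
    {"translation": [-7.8, -19.0, 10], "delta_rot": [0, 0, 0], "jaw": 1.8},
    {"translation": [-7.8, -19.0, 10], "delta_rot": [0, 0, 0], "jaw": 1.8},
    {"translation": [-7.8, -19.0, 10], "delta_rot": [0, 0, 0], "jaw": 1.8},
    {"translation": [-7.8, -19.0, 10], "delta_rot": [0, 0, 0], "jaw": 1.8},
    {"translation": [-7.8, -19.0, 10], "delta_rot": [0, 0, 0], "jaw": 1.8}
  ]
}}

```text
time: 3.1
tool_pos: [0.5553, -0.3286, 0.1111]
tool_rot: [0.0, -0.0, 1.0, -0.0]
contact_force: [0.1, 0.4, 0.3]
gripper_width: 0.21
grasp_force: 0.0
```

Run:
```python
from plant import *
from h import *
s=state();print(s['tool_pos'],s['joint_pos'])
o=[]
for n,u,v in(("top",427,220),("scene",218,180)):
    f=grab_frame(n);pickle.dump(f,open(n+"1.pkl","wb"));o.append(crop(f,u-32,v-40,u+32,v+40,6))
cv2.imwrite("pics/e.png",np.hstack(o))
```

```text
[ 0.55533543 -0.32860714  0.11114808] [-6.49661059e-01  1.88673250e-01  1.65812968e+00  2.36514285e-04
  1.29382548e+00 -2.22141198e+00]
```

View pics/e.png

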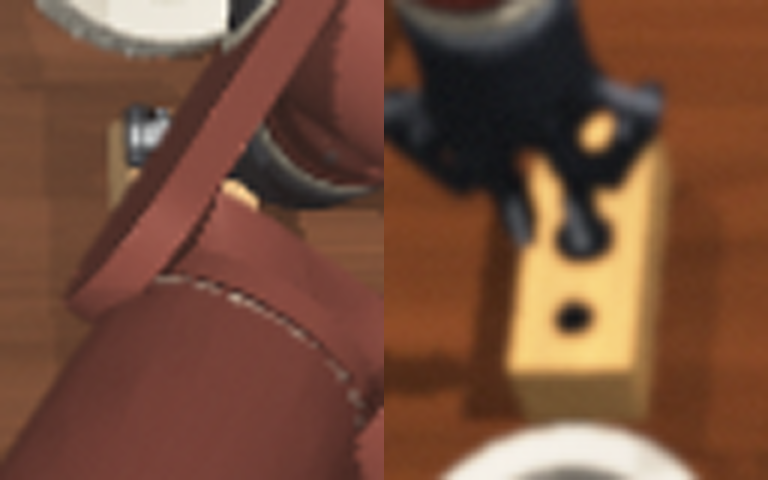

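The top view is blocked by the arm. In the scene view the fingertips hang at crop (520,240) and (580,215), behind the wide rivet and in line with the target. Going down in stages.

Call:
{"op": "send_rows", "data": {
  "steps": [
    {"translation": [0, 0, 1], "delta_rot": [0, 0, 0], "jaw": 1.8},
    {"translation": [0, 0, 2], "delta_rot": [0, 0, 0], "jaw": 1.8},
    {"translation": [0, 0, 2.6], "delta_rot": [0, 0, 0], "jaw": 1.8},
    {"translation": [0, 0, 2.6], "delta_rot": [0, 0, 0], "jaw": 1.8},
    {"translation": [0, 0, 2.6], "delta_rot": [0, 0, 0], "jaw": 1.8},
    {"translation": [0, 0, 2.6], "delta_rot": [0, 0, 0], "jaw": 1.8},
    {"translation": [0, 0, 2.6], "delta_rot": [0, 0, 0], "jaw": 1.8},
    {"translation": [0, 0, 2.6], "delta_rot": [0, 0, 0], "jaw": 1.8}
  ]
}}

```text
time: 4.0
tool_pos: [0.5554, -0.3295, 0.0847]
tool_rot: [0.0, -0.0, 1.0, -0.0]
contact_force: [-0.4, 0.7, 0.7]
gripper_width: 0.211
grasp_force: 0.0
```

Call:
{"op": "send_rows", "data": {
  "steps": [
    {"translation": [0, -0.23, 0], "delta_rot": [0, 0, 0], "jaw": 1.8},
    {"translation": [0, -0.23, 0], "delta_rot": [0, 0, 0], "jaw": 1.8},
    {"translation": [0, -0.23, 0.3], "delta_rot": [0, 0, 0], "jaw": 1.8},
    {"translation": [0, -0.23, 0.6], "delta_rot": [0, 0, 0], "jaw": 1.8},
    {"translation": [0, -0.23, 0.9], "delta_rot": [0, 0, 0], "jaw": 1.8},
    {"translation": [0, -0.23, 1.2], "delta_rot": [0, 0, 0], "jaw": 1.8},
    {"translation": [0, -0.23, 1.3], "delta_rot": [0, 0, 0], "jaw": 1.8},
    {"translation": [0, -0.23, 1.3], "delta_rot": [0, 0, 0], "jaw": 1.8}
  ]
}}

```text
time: 4.8
tool_pos: [0.5549, -0.3314, 0.0708]
tool_rot: [-0.0, -0.0, 1.0, 0.0]
contact_force: [-0.3, 0.2, -0.4]
gripper_width: 0.209
grasp_force: 0.0
```

Run:
```python
from plant import *
from h import *
f=grab_frame("scene")
cv2.imwrite("pics/f.png",crop(f,186,150,250,210,10))
```

```text
(no output)
```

View pics/f.png

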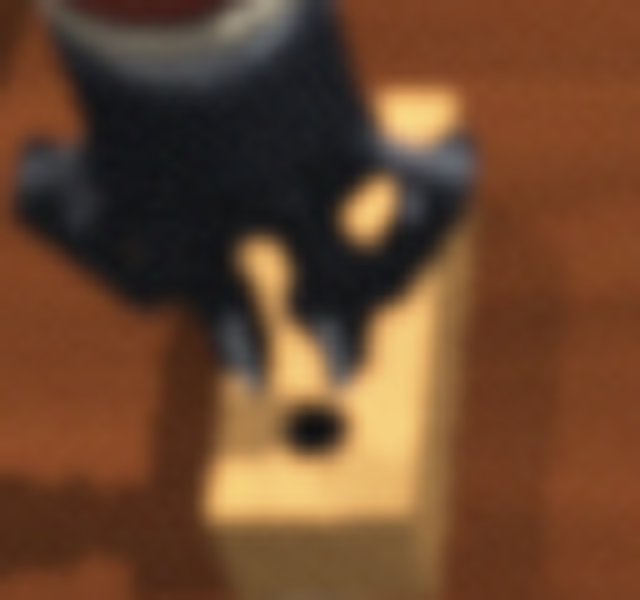

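Run:
```python
from plant import *
from h import *
F=[grab_frame("scene") for _ in range(4)];f=F[0]
Z=np.array([g["range_z"] for g in F]); Z[Z==0]=np.nan; Z=np.nanmedian(Z,0)
R,_=cv2.Rodrigues(f["rvec"]);c=-R.T@f["tvec"].reshape(3)
P=[[0]*18 for _ in range(18)]
for a,j in enumerate(range(179,197)):
    l=[]
    for i in range(206,224):
        d=ray(f,i,j,0)-c; d/=(R@d)[2]; p=(c+d*Z[j,i])*1000; l.append(f"{p[2]:.0f}/{p[0]:.0f}")
    print(j," ".join(l))
K=np.array([[f["fx"],0,f["cx"]],[0,f["fy"],f["cy"]],[0,0,1]])
print(cv2.projectPoints(np.array([[.555,-.3314,.057],[.566,-.3314,.057],[.555,-.3314,.0708]]),f["rvec"],f["tvec"],K,f["dist"])[0].reshape(-1,2))
```

```text
179 134/565 135/566 134/565 129/562 119/554 113/550 54/505 53/504 54/505 53/505 128/561 132/564 135/566 134/566 132/564 125/559 125/559 132/564
180 128/564 128/564 127/564 125/562 121/559 110/551 101/544 51/507 55/510 56/511 54/509 127/564 127/564 125/563 126/564 122/560 110/551 57/512
181 125/566 128/568 125/565 117/560 119/561 110/555 100/547 53/512 52/512 54/513 55/514 120/562 124/565 124/566 122/564 116/559 109/554 54/513
182 112/559 111/558 117/564 119/564 117/563 107/556 96/548 50/514 52/516 52/516 55/518 117/564 116/563 115/563 112/560 110/559 109/558 94/547
183 0/480 107/559 108/560 112/563 112/563 106/559 98/553 84/543 52/519 52/519 52/519 112/564 112/564 111/563 107/560 106/559 107/560 92/549
184 3/486 102/560 102/559 106/562 108/564 106/562 97/556 83/546 53/523 51/522 52/523 53/524 108/564 109/565 101/559 102/560 102/560 51/523
185 1/489 50/525 97/559 103/564 101/563 103/564 92/556 81/548 51/526 54/529 52/527 50/526 102/563 102/564 97/560 96/560 97/560 50/526
186 3/494 0/492 91/558 92/559 97/563 96/562 91/559 54/532 52/530 53/532 53/531 52/531 96/563 95/562 97/564 91/560 8
[... 677 characters left out ...]
54 55/555 53/554 51/552 50/551 54/554 56/556 60/559 63/561 61/560 58/558 55/555 53/554 51/553 52/554
193 2/521 4/523 52/557 52/557 52/556 53/557 50/555 53/558 56/559 58/561 55/559 57/560 55/559 55/559 57/560 51/557 53/558 53/558
194 3/525 2/525 55/562 50/558 51/559 49/558 53/561 52/561 53/561 58/565 56/563 55/563 54/562 54/562 52/561 51/560 52/561 54/562
195 2/529 2/529 53/565 53/564 51/563 52/564 51/563 51/564 53/565 53/565 53/565 54/566 54/565 53/565 52/565 54/566 54/566 48/562
196 3/533 2/533 53/568 53/568 52/567 52/567 52/567 52/568 52/568 54/569 50/567 52/568 52/568 50/567 53/569 53/569 53/569 50/567
[[217.30044103 191.52469384]
 [216.94334235 194.52203754]
 [216.4837289  188.87001265]]
```

The scene depth puts the fingertip bottoms at z≈0.083, with the near face at x≈0.564. That is higher than the nominal geometry says. I'll keep going down in small guarded steps, watching force and depth.

```bash
cat > tip.py <<'E'
from plant import *
from h import *
import sys
def look(u0,v0,u1,v1,zmin,xr,name="scene",n=3):
    """world points (mm) in a pixel window from median depth, above zmin"""
    F=[grab_frame(name) for _ in range(n)];f=F[0]
    Z=np.array([g["range_z"] for g in F]); Z[Z==0]=np.nan; Z=np.nanmedian(Z,0)
    R,_=cv2.Rodrigues(f["rvec"]);c=-R.T@f["tvec"].reshape(3)
    for j in range(v0,v1):
        l=[]
        for i in range(u0,u1):
            d=ray(f,i,j,0)-c; d/=(R@d)[2]; p=(c+d*Z[j,i])*1000
            l.append(f"{p[2]:4.0f}" if p[2]>zmin and xr[0]<p[0]<xr[1] else "   .")
        print(j," ".join(l))
E
python3 -c "
from plant import *
s=state();print(s['tool_pos'],s['contact_force'])"
```

```text
[ 0.55524648 -0.33164789  0.07143125] [-0.0029877   0.47140813 -0.21266859]
```

Call:
{"op": "send_rows", "data": {
  "steps": [
    {"translation": [0, 0, 0.2], "delta_rot": [0, 0, 0], "jaw": 1.8},
    {"translation": [0, 0, 0.4], "delta_rot": [0, 0, 0], "jaw": 1.8},
    {"translation": [0, 0, 0.6], "delta_rot": [0, 0, 0], "jaw": 1.8},
    {"translation": [0, 0, 0.8], "delta_rot": [0, 0, 0], "jaw": 1.8},
    {"translation": [0, 0, 1.0], "delta_rot": [0, 0, 0], "jaw": 1.8},
    {"translation": [0, 0, 1.0], "delta_rot": [0, 0, 0], "jaw": 1.8},
    {"translation": [0, 0, 1.0], "delta_rot": [0, 0, 0], "jaw": 1.8},
    {"translation": [0, 0, 1.0], "delta_rot": [0, 0, 0], "jaw": 1.8}
  ]
}}

```text
time: 5.85
tool_pos: [0.5552, -0.3316, 0.0613]
tool_rot: [0.0, -0.0, 1.0, -0.0]
contact_force: [0.1, 0.0, -0.6]
gripper_width: 0.212
grasp_force: 0.0
```

```bash
python3 -c "
from tip import *
look(206,182,226,197,56,(535,580))"
```

```text
182  117  119  120  118  112  107   95    .    .    .    .  119  122  117  117  119  111   95    .  117
183  115  117  120  111  111  106   95   84    .    .    .    .  113  114  115  114  105   93    .    .
184    .  102  103  108  109  105   95   82    .    .    .    .  108  107  100  103   99   91    .    .
185    .   98   97  102  102  103   96   81    .    .    .    .  104  100   97   95   93   92    .    .
186    .    .   92   93   97  100   92   80    .    .    .    .   96   97   95   92   90   86    .    .
187    .    .   87   85   94   90   90   78    .    .    .    .    .   90   91   86   88   86    .    .
188    .    .    .   82   89   86   86   75    .    .    .    .    .   87   87   81   80   82    .    .
189    .    .    .    .    .   81   81   79    .    .    .   63    .   79   82   80    .    .    .    .
190    .    .    .    .    .   78   80   75    .    .   61   65   63   77   77   75    .    .    .    .
191    .    .    .    .    .    .    .    .    .    .   65   64   63    .   59    .    .    .    .    .
192    .    .    .    .    .    .    .    .   57    .   64   63   61   58    .    .    .    .    .    .
193    .    .    .    .    .    .    .    .    .   57   57   58    .   60   56    .    .    .    .    .
194    .    .    .    .    .    .    .    .    .   56   56   56   58    .    .    .    .    .    .    .
195    .    .    .    .    .    .    .    .    .    .    .   57    .    .    .    .    .    .    .    .
196    .    .    .    .    .    .    .    .    .    .    .    .    .    .    .    .    .    .    .    .
```

Call:
{"op": "send_rows", "data": {
  "steps": [
    {"translation": [0, 0, 0.3], "delta_rot": [0, 0, 0], "jaw": 1.8},
    {"translation": [0, 0, 0.6], "delta_rot": [0, 0, 0], "jaw": 1.8},
    {"translation": [0, 0, 0.9], "delta_rot": [0, 0, 0], "jaw": 1.8},
    {"translation": [0, 0, 1.1], "delta_rot": [0, 0, 0], "jaw": 1.8},
    {"translation": [0, 0, 1.3], "delta_rot": [0, 0, 0], "jaw": 1.8},
    {"translation": [0, 0, 1.4], "delta_rot": [0, 0, 0], "jaw": 1.8},
    {"translation": [0, 0, 1.4], "delta_rot": [0, 0, 0], "jaw": 1.8},
    {"translation": [0, 0, 1.4], "delta_rot": [0, 0, 0], "jaw": 1.8}
  ]
}}

```text
time: 6.8
tool_pos: [0.5552, -0.3316, 0.0473]
tool_rot: [0.0, -0.0, 1.0, -0.0]
contact_force: [0.2, -0.4, -0.4]
gripper_width: 0.212
grasp_force: 0.0
```

```bash
python3 -c "
from tip import *
look(206,184,226,197,56,(535,580))"
```

```text
184  102  110  113  109  110   98   93   85    .    .    .    .  108  109  112  109  104  102  108  107
185    .  104  103  106  101  100   94   86    .    .    .    .  103  104  104  102  103   89   77    .
186    .   97  102   99   97   95   93   81   68    .    .    .   93   98  102  100   93   89   76    .
187    .    .   91   85   94   92   89   78   67    .    .    .    .   90   88   89   88   84   73    .
188    .    .   82   79   88   87   88   75   67    .    .    .    .   89   87   80   80   79   68    .
189    .    .    .   77   74   83   84   76   62    .    .   65    .   81   80   76   76   76   71    .
190    .    .    .   68   71   75   78   78   64    .   65   63   65   77   75   78   70   70   71    .
191    .    .    .    .   65   71   70   73   59    .   65   65   63    .   74   70   63   66    .    .
192    .    .    .    .    .    .   66   66   64    .   61   64   62   58   65   66   63    .    .    .
193    .    .    .    .    .    .   60   61   59    .    .   58   57    .   64   60   60    .    .    .
194    .    .    .    .    .   56    .    .    .    .   58   57    .    .    .    .    .    .    .    .
195    .    .    .    .    .    .    .    .    .    .    .    .    .    .    .    .    .    .    .    .
196    .    .    .    .    .    .    .    .    .    .    .    .    .    .    .    .    .    .    .    .
```

Call:
{"op": "send_rows", "data": {
  "steps": [
    {"translation": [0, 0, 0.15], "delta_rot": [0, 0, 0], "jaw": 1.8},
    {"translation": [0, 0, 0.3], "delta_rot": [0, 0, 0], "jaw": 1.8},
    {"translation": [0, 0, 0.35], "delta_rot": [0, 0, 0], "jaw": 1.4},
    {"translation": [0, 0, 0.35], "delta_rot": [0, 0, 0], "jaw": 0.9},
    {"translation": [0, 0, 0.35], "delta_rot": [0, 0, 0], "jaw": 0.8},
    {"translation": [0, 0, 0.35], "delta_rot": [0, 0, 0], "jaw": 0.8},
    {"translation": [0, 0, 0.35], "delta_rot": [0, 0, 0], "jaw": 0.8},
    {"translation": [0, 0, 0.35], "delta_rot": [0, 0, 0], "jaw": 0.8}
  ]
}}

```text
time: 7.75
tool_pos: [0.5561, -0.3322, 0.046]
tool_rot: [0.001, -0.0, 1.0, -0.001]
contact_force: [-1.7, 0.9, 7.3]
gripper_width: 0.099
grasp_force: 31.2
```

```bash
python3 -c "
from tip import *
look(206,184,226,197,56,(535,580));s=state();print(s['contact_force'],s['grasp_force'],s['gripper_width'],s['tool_pos'])"
```

```text
184  103  102  109  109  109  107  101   91   88    .  108  112  111  110  106  105  104  111  107  108
185  101   97  104  105  106  104  103   93   85   77    .  104  103  102  106   96   96  104  107  104
186    .    .  100  101  102  101   99   93   87   73    .  101  100  104  100   93   80    .    .    .
187    .    .    .   90   95   90   92   91   83   72    .   91   93   89   91   89   78    .    .    .
188    .    .    .    .   84   84   89   87   80   71   59   87   85   84   83   84   75    .    .    .
189    .    .    .    .   80   77   83   85   80   72   58   83   83   82   78   75   74    .    .    .
190    .    .    .    .    .   73   78   81   77   69   65   60   78   78   72   73   73    .    .    .
191    .    .    .    .    .   68   69   75   69   67   62   62   73   73   68   67   66    .    .    .
192    .    .    .    .    .    .   62   71   69   64   61   63   70   68   67    .    .    .    .    .
193    .    .    .    .    .    .    .   63   63   62   56   57   61   61   62    .    .    .    .    .
194    .    .    .    .    .    .    .    .    .   58   58   57    .    .    .    .    .    .    .    .
195    .    .    .    .    .    .    .    .    .    .    .    .    .    .    .    .    .    .    .    .
196    .    .    .    .    .    .    .    .    .    .    .    .    .    .    .    .    .    .    .    .
[-1.99904468  1.35951802  7.96780448] 31.246494837105274 0.09951589773766167 [ 0.55614698 -0.33222035  0.0460117 ]
```

Call:
{"op": "send_rows", "data": {
  "steps": [
    {"translation": [0, 0, -0.1], "delta_rot": [0, 0, 0], "jaw": 0.8},
    {"translation": [0, 0, -0.2], "delta_rot": [0, 0, 0], "jaw": 0.8},
    {"translation": [0, 0, -0.2], "delta_rot": [0, 0, 0], "jaw": 0.5},
    {"translation": [0, 0, -0.2], "delta_rot": [0, 0, 0], "jaw": 0.2},
    {"translation": [0, 0, -0.2], "delta_rot": [0, 0, 0], "jaw": 0.2},
    {"translation": [0, 0, -0.2], "delta_rot": [0, 0, 0], "jaw": 0.2},
    {"translation": [0, 0, -0.2], "delta_rot": [0, 0, 0], "jaw": 0.2},
    {"translation": [0, 0, -0.2], "delta_rot": [0, 0, 0], "jaw": 0.2}
  ]
}}

```text
time: 8.7
tool_pos: [0.5554, -0.3318, 0.0461]
tool_rot: [0.0, -0.0, 1.0, -0.0]
contact_force: [-0.1, 0.3, 6.2]
gripper_width: 0.08
grasp_force: 59.4
```

Call:
{"op": "send_rows", "data": {
  "steps": [
    {"translation": [0, 0, -0.3], "delta_rot": [0, 0, 0], "jaw": 0.2},
    {"translation": [0, 0, -0.8], "delta_rot": [0, 0, 0], "jaw": 0.2},
    {"translation": [0, 0, -1.6], "delta_rot": [0, 0, 0], "jaw": 0.2},
    {"translation": [0, 0, -2.6], "delta_rot": [0, 0, 0], "jaw": 0.2},
    {"translation": [0, 0, -4], "delta_rot": [0, 0, 0], "jaw": 0.2},
    {"translation": [0, 0, -5], "delta_rot": [0, 0, 0], "jaw": 0.2},
    {"translation": [0, 0, -5], "delta_rot": [0, 0, 0], "jaw": 0.2},
    {"translation": [0, 0, -5], "delta_rot": [0, 0, 0], "jaw": 0.2}
  ]
}}

```text
time: 9.5
tool_pos: [0.5552, -0.3317, 0.0964]
tool_rot: [0.0, -0.0, 1.0, -0.0]
contact_force: [0.1, 0.0, -0.4]
gripper_width: 0.081
grasp_force: 59.3
```

```bash
python3 -c "
from tip import *
f=grab_frame('scene');cv2.imwrite('pics/g.png',crop(f,186,150,250,210,10))
look(206,175,226,197,56,(535,580))"
```

```text
175  152  150  152  152  145  140  131    .  151  153  150  152  145  130    .  152  148    .    .    .
176  148  151  148  148  142  139  131  118  144  149  147  143  143  132    .    .    .    .    .    .
177    .  135  136  141  140  140  128  114  141  141  136  133  135  130  115    .    .    .    .    .
178    .  131  130  135  135  134  127  118  134  136  133  130  131  130    .    .    .    .    .    .
179    .    .  126  128  133  130  124  114  133  129  131  126  125  125    .    .    .    .    .    .
180    .    .  120  121  126  128  124  112  113  125  125  119  120  122    .    .    .    .    .    .
181    .    .  116  116  123  122  121  112  113  120  121  118  115  114    .    .    .    .    .    .
182    .    .    .    .  115  118  119  109  109  116  115  116  104    .    .    .    .    .    .    .
183    .    .    .    .    .  107  112  110  106  110  112  110  105    .    .    .    .    .    .    .
184    .    .    .    .    .    .  106  104  102  106  104  105    .    .    .    .    .    .    .    .
185    .    .    .    .    .    .    .  103  104  101  102  
[... 487 characters left out ...]
.    .    .    .    .    .    .    .    .    .    .    .    .    .    .    .
191    .    .    .    .    .    .    .    .    .    .    .    .    .    .    .    .    .    .    .    .
192    .    .    .    .    .    .    .    .    .    .    .    .    .    .    .    .    .    .    .    .
193    .    .    .    .    .    .    .    .    .    .    .    .    .    .    .    .    .    .    .   57
194    .    .    .    .    .    .    .    .    .    .    .    .    .    .    .    .    .    .    .    .
195    .    .    .    .    .    .    .    .    .    .    .    .    .    .    .    .    .    .    .    .
196    .    .    .    .    .    .    .    .    .    .    .    .    .    .    .    .    .    .    .    .
```

View pics/g.png

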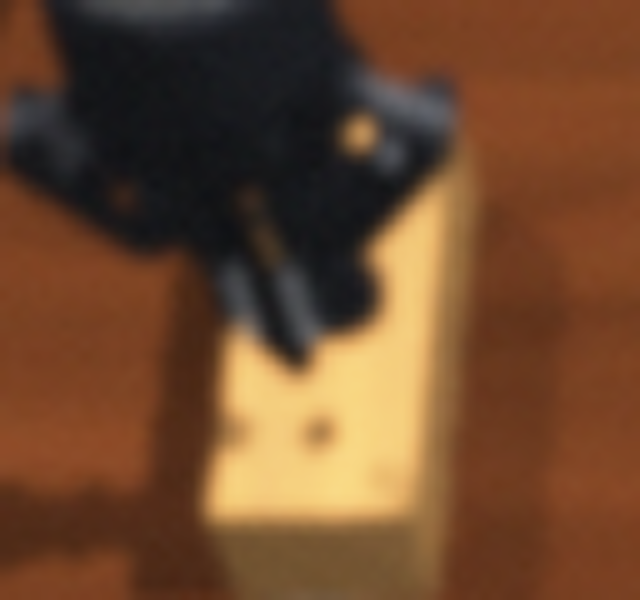

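The rivet is lifted. Its collar is visible at crop (345,300), the nose at (300,365), and its hole at (315,430) is now empty. It hangs upright. Carrying it to the grommet.

Call:
{"op": "send_rows", "data": {
  "steps": [
    {"translation": [0, 2, -4], "delta_rot": [0, 0, 0], "jaw": 0.2},
    {"translation": [1, 6, -6], "delta_rot": [0, 0, 0], "jaw": 0.2},
    {"translation": [2, 10.5, -6], "delta_rot": [0, 0, 0], "jaw": 0.2},
    {"translation": [3, 15, -6], "delta_rot": [0, 0, 0], "jaw": 0.2},
    {"translation": [3.5, 19.5, -6], "delta_rot": [0, 0, 0], "jaw": 0.2},
    {"translation": [4, 24, -6], "delta_rot": [0, 0, 0], "jaw": 0.2},
    {"translation": [4.5, 28.5, -6], "delta_rot": [0, 0, 0], "jaw": 0.2},
    {"translation": [5, 33, -6], "delta_rot": [0, 0, 0], "jaw": 0.2}
  ]
}}

```text
time: 10.5
tool_pos: [0.5043, 0.0001, 0.1553]
tool_rot: [-0.0, 0.0, 1.0, 0.0]
contact_force: [1.2, -0.9, 0.0]
gripper_width: 0.082
grasp_force: 59.3
```

Call:
{"op": "send_rows", "data": {
  "steps": [
    {"translation": [0.4, 4, 0], "delta_rot": [0, 0, 0], "jaw": 0.2},
    {"translation": [0.7, 8, 0], "delta_rot": [0, 0, 0], "jaw": 0.2},
    {"translation": [1, 12, 0], "delta_rot": [0, 0, 0], "jaw": 0.2},
    {"translation": [1.2, 15, 0], "delta_rot": [0, 0, 0], "jaw": 0.2},
    {"translation": [1.2, 17.5, 0], "delta_rot": [0, 0, 0], "jaw": 0.2},
    {"translation": [1.2, 18.8, 0], "delta_rot": [0, 0, 0], "jaw": 0.2},
    {"translation": [1.2, 18.8, 1.0], "delta_rot": [0, 0, 0], "jaw": 0.2},
    {"translation": [1.2, 18.8, 2.0], "delta_rot": [0, 0, 0], "jaw": 0.2}
  ]
}}

```text
time: 11.3
tool_pos: [0.493, 0.1858, 0.1348]
tool_rot: [-0.0, -0.0, 1.0, -0.0]
contact_force: [0.4, 0.0, -0.3]
gripper_width: 0.075
grasp_force: 59.3
```

Run:
```python
from tip import *
f=grab_frame('scene');s=state();print(s['tool_pos'],s['contact_force'],s['gripper_width'])
K=np.array([[f["fx"],0,f["cx"]],[0,f["fy"],f["cy"]],[0,0,1]])
x,y,z=s['tool_pos']
print(cv2.projectPoints(np.array([[x,y,z+.0075],[x,y,z-.016],[x,y,.088]]),f["rvec"],f["tvec"],K,f["dist"])[0].reshape(-1,2))
cv2.imwrite('pics/h.png',crop(f,356,126,420,182,10))
look(376,142,400,172,70,(450,540))
```

```text
[0.4915548  0.18509132 0.13230269] [-0.90513918 -1.52423693 -1.35669986] 0.07952512422168109
[[389.39842166 154.92714601]
 [388.30870705 159.94850028]
 [387.03653412 165.80828727]]
142    .  211  210  209  212  208  209  199  199  198  198  205  211  213  217  214    .    .  191  190  213  212  217  216
143    .    .  205  203  203  205  206  200  199  200  196  202  209  212  210  210    .  180  190  201  210  211  210  212
144    .    .    .  200  202  198  198  201  199  194  196  198  200  200  202  199  175  179  190  201  199  201  200  198
145    .    .    .    .  198  197  195  198  194  189  190  195  197  195  198    .  172  178  189  198  196  196  195  191
146    .    .    .    .    .  192  193  196  192  187  186  189  189  192  191    .  173  179  186  193  190  193  192  185
147    .    .    .    .    .    .    .    .    .  166  181  187  188  192  186    .  168  178  182  187  190  190  187    .
148    .    .    .    .    .    .    .    .    .  168  177  183  184  185  182    .  168  178  180  182  182  180    .    .
149    .    .    .    .    .    .    .    .    .  1
[... 2100 characters left out ...]
   87   91   84   80   80   84   89   89   81   82   81   82   82   82   81   81
167   82   81   83   80   82   85   83   83   90   91   79    .   78   81   94   91   86   84   84   84   78   85   83   83
168   84   83   82   80   82   81   84   84   88   86   92   90   92   90   90   89   82   81   82   80   83   82   82   82
169   83   81   82   84   78   84   83   84   80   88   89   91   89   89   89   87   80   82   85   81   80   82   84   83
170   83   82   84   86   80   84   84   84   81   83   87   86   85   88   83   82   82   81   83   83   82   85   81   82
171   82   82   79   84   82   81   84   85   81   81   82   85   82   86   84   85   86   83   81   83   82   82   81   82
```

View pics/h.png

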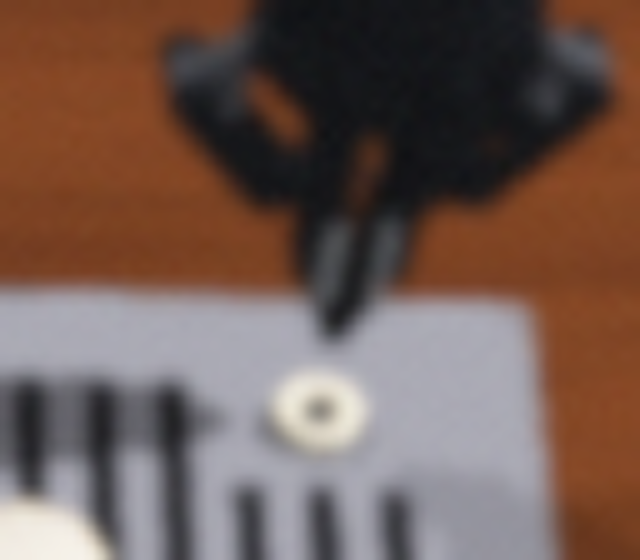

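The rivet's nose is at crop (335,335) and the bare grommet ring is centred at about (320,408), so it is nearly over the hole. Going lower and letting it settle before a close check.

Call:
{"op": "send_rows", "data": {
  "steps": [
    {"translation": [-0.15, 0, 0.5], "delta_rot": [0, 0, 0], "jaw": 0.2},
    {"translation": [-0.15, 0, 1.0], "delta_rot": [0, 0, 0], "jaw": 0.2},
    {"translation": [-0.15, 0, 1.5], "delta_rot": [0, 0, 0], "jaw": 0.2},
    {"translation": [-0.15, 0, 2.0], "delta_rot": [0, 0, 0], "jaw": 0.2},
    {"translation": [-0.15, 0, 2.3], "delta_rot": [0, 0, 0], "jaw": 0.2},
    {"translation": [-0.15, 0, 2.3], "delta_rot": [0, 0, 0], "jaw": 0.2},
    {"translation": [-0.15, 0, 2.3], "delta_rot": [0, 0, 0], "jaw": 0.2},
    {"translation": [-0.15, 0, 2.3], "delta_rot": [0, 0, 0], "jaw": 0.2}
  ]
}}

```text
time: 12.3
tool_pos: [0.4947, 0.1865, 0.113]
tool_rot: [0.0, -0.0, 1.0, 0.0]
contact_force: [-0.3, 0.8, -0.3]
gripper_width: 0.081
grasp_force: 59.3
```

Run:
```python
from tip import *
s=state();f=grab_frame('scene');g=grab_frame('top');print(s['tool_pos'],s['contact_force'],s['gripper_width'])
K=np.array([[f["fx"],0,f["cx"]],[0,f["fy"],f["cy"]],[0,0,1]])
x,y,z=s['tool_pos']
print(cv2.projectPoints(np.array([[x,y,z+.0075],[x,y,z+.004],[x,y,z-.016],[x,y,.088]]),f["rvec"],f["tvec"],K,f["dist"])[0].reshape(-1,2))
cv2.imwrite('pics/i.png',np.hstack([crop(f,368,146,404,182,15),crop(g,238,224,256,260,15)]))
```

```text
[0.49469985 0.18649436 0.11300926] [-0.29030134  0.77743678 -0.29377584] 0.08119308597792246
[[389.08780032 159.86990102]
 [388.92585522 160.60847398]
 [388.01341616 164.76903346]
 [387.60946697 166.61056613]]
```

View pics/i.png

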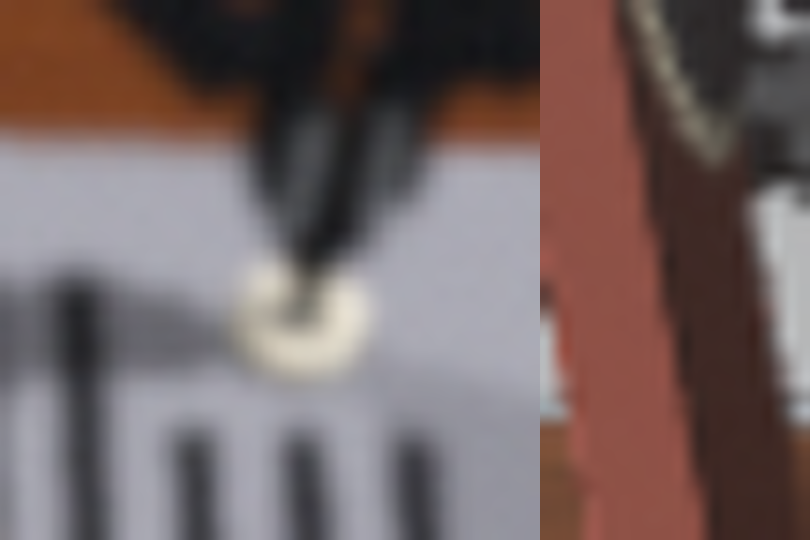

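The ring is centred at crop (302,304) and the nose projects to about (303,290) on landing. That is good in y and slightly short in x, so I'll shift x by +1.2 mm and start inserting under guard.

Call:
{"op": "send_rows", "data": {
  "steps": [
    {"translation": [-0.12, -0.03, 0.2], "delta_rot": [0, 0, 0], "jaw": 0.2},
    {"translation": [-0.12, -0.03, 0.5], "delta_rot": [0, 0, 0], "jaw": 0.2},
    {"translation": [-0.12, -0.03, 0.8], "delta_rot": [0, 0, 0], "jaw": 0.2},
    {"translation": [-0.12, -0.03, 1.0], "delta_rot": [0, 0, 0], "jaw": 0.2},
    {"translation": [-0.12, -0.03, 1.2], "delta_rot": [0, 0, 0], "jaw": 0.2},
    {"translation": [-0.12, -0.03, 1.4], "delta_rot": [0, 0, 0], "jaw": 0.2},
    {"translation": [-0.12, -0.03, 1.4], "delta_rot": [0, 0, 0], "jaw": 0.2},
    {"translation": [-0.12, -0.03, 1.4], "delta_rot": [0, 0, 0], "jaw": 0.2}
  ]
}}

```text
time: 13.2
tool_pos: [0.4957, 0.1861, 0.0987]
tool_rot: [-0.0, -0.0, 1.0, 0.0]
contact_force: [-0.0, -0.8, -0.1]
gripper_width: 0.078
grasp_force: 59.3
```

Call:
{"op": "send_rows", "data": {
  "steps": [
    {"translation": [0, 0, 0.1], "delta_rot": [0, 0, 0], "jaw": 0.2},
    {"translation": [0, 0, 0.2], "delta_rot": [0, 0, 0], "jaw": 0.2},
    {"translation": [0, 0, 0.3], "delta_rot": [0, 0, 0], "jaw": 0.2},
    {"translation": [0, 0, 0.4], "delta_rot": [0, 0, 0], "jaw": 0.2},
    {"translation": [0, 0, 0.5], "delta_rot": [0, 0, 0], "jaw": 0.2},
    {"translation": [0, 0, 0.5], "delta_rot": [0, 0, 0], "jaw": 0.2},
    {"translation": [0, 0, 0.5], "delta_rot": [0, 0, 0], "jaw": 0.2},
    {"translation": [0, 0, 0.5], "delta_rot": [0, 0, 0], "jaw": 0.2}
  ]
}}

```text
time: 14.0
tool_pos: [0.4957, 0.1861, 0.0938]
tool_rot: [0.0, -0.0, 1.0, 0.0]
contact_force: [0.9, 0.3, 0.1]
gripper_width: 0.083
grasp_force: 59.3
```

Call:
{"op": "send_rows", "data": {
  "steps": [
    {"translation": [0, 0, 0.1], "delta_rot": [0, 0, 0], "jaw": 0.2},
    {"translation": [0, 0, 0.2], "delta_rot": [0, 0, 0], "jaw": 0.2},
    {"translation": [0, 0, 0.3], "delta_rot": [0, 0, 0], "jaw": 0.2},
    {"translation": [0, 0, 0.4], "delta_rot": [0, 0, 0], "jaw": 0.2},
    {"translation": [0, 0, 0.5], "delta_rot": [0, 0, 0], "jaw": 0.2},
    {"translation": [0, 0, 0.6], "delta_rot": [0, 0, 0], "jaw": 0.2},
    {"translation": [0, 0, 0.6], "delta_rot": [0, 0, 0], "jaw": 0.2},
    {"translation": [0, 0, 0.6], "delta_rot": [0, 0, 0], "jaw": 0.2}
  ]
}}

```text
time: 14.8
tool_pos: [0.4957, 0.1861, 0.0877]
tool_rot: [-0.0, -0.0, 1.0, -0.0]
contact_force: [-0.5, -0.3, -1.0]
gripper_width: 0.079
grasp_force: 59.3
```

Call:
{"op": "send_rows", "data": {
  "steps": [
    {"translation": [0, 0, 0.1], "delta_rot": [0, 0, 0], "jaw": 0.2},
    {"translation": [0, 0, 0.2], "delta_rot": [0, 0, 0], "jaw": 0.2},
    {"translation": [0, 0, 0.25], "delta_rot": [0, 0, 0], "jaw": 0.2},
    {"translation": [0, 0, 0.3], "delta_rot": [0, 0, 0], "jaw": 0.2},
    {"translation": [0, 0, 0.35], "delta_rot": [0, 0, 0], "jaw": 0.2},
    {"translation": [0, 0, 0.35], "delta_rot": [0, 0, 0], "jaw": 0.2},
    {"translation": [0, 0, 0.35], "delta_rot": [0, 0, 0], "jaw": 0.2},
    {"translation": [0, 0, 0.35], "delta_rot": [0, 0, 0], "jaw": 0.2}
  ]
}}

```text
time: 15.6
tool_pos: [0.4957, 0.1861, 0.0842]
tool_rot: [0.0, -0.0, 1.0, -0.0]
contact_force: [0.1, -0.5, -0.2]
gripper_width: 0.078
grasp_force: 59.3
```

Call:
{"op": "send_rows", "data": {
  "steps": [
    {"translation": [0, 0, 0.05], "delta_rot": [0, 0, 0], "jaw": 0.2},
    {"translation": [0, 0, 0.1], "delta_rot": [0, 0, 0], "jaw": 0.2},
    {"translation": [0, 0, 0.1], "delta_rot": [0, 0, 0], "jaw": 0.2},
    {"translation": [0, 0, 0.1], "delta_rot": [0, 0, 0], "jaw": 0.2},
    {"translation": [0, 0, 0.1], "delta_rot": [0, 0, 0], "jaw": 0.2},
    {"translation": [0, 0, 0.1], "delta_rot": [0, 0, 0], "jaw": 0.2},
    {"translation": [0, 0, 0.1], "delta_rot": [0, 0, 0], "jaw": 0.2},
    {"translation": [0, 0, 0.1], "delta_rot": [0, 0, 0], "jaw": 0.2}
  ]
}}

```text
time: 16.4
tool_pos: [0.4957, 0.1861, 0.0833]
tool_rot: [0.0, -0.0, 1.0, 0.0]
contact_force: [-0.9, -0.4, 2.4]
gripper_width: 0.077
grasp_force: 60.2
```

Contact of 2.4 N: the collar is on the rubber. Releasing and lifting.

Call:
{"op": "send_rows", "data": {
  "steps": [
    {"translation": [0, 0, 0], "delta_rot": [0, 0, 0], "jaw": 1.0},
    {"translation": [0, 0, 0], "delta_rot": [0, 0, 0], "jaw": 2.0},
    {"translation": [0, 0, 0], "delta_rot": [0, 0, 0], "jaw": 2.5},
    {"translation": [0, 0, 0], "delta_rot": [0, 0, 0], "jaw": 2.5},
    {"translation": [0, 0, -0.8], "delta_rot": [0, 0, 0], "jaw": 2.5},
    {"translation": [0, 0, -2], "delta_rot": [0, 0, 0], "jaw": 2.5},
    {"translation": [0, 0, -3.5], "delta_rot": [0, 0, 0], "jaw": 2.5},
    {"translation": [0, 0, -3.5], "delta_rot": [0, 0, 0], "jaw": 2.5}
  ]
}}

```text
time: 17.2
tool_pos: [0.498, 0.1867, 0.1222]
tool_rot: [0.003, -0.0, 1.0, 0.001]
contact_force: [1.0, 0.4, 0.8]
gripper_width: 0.291
grasp_force: 0.0
```

Run:
```python
from tip import *
s=state();f=grab_frame('scene');print(s['tool_pos'],s['contact_force'],s['gripper_width'])
cv2.imwrite('pics/j.png',crop(f,368,146,404,182,15))
look(380,156,398,172,84,(470,520))
```

```text
[0.49802069 0.18665871 0.12218799] [1.0126951  0.3709025  0.76717591] 0.2906249865203307
156    .    .  147  149  147  150  152    .    .    .    .    .    .    .  135  145  151  154
157    .    .  143  143  143  147  149    .    .    .    .    .    .    .  133  146  145  144
158    .    .    .  137  137  143  143    .    .    .    .    .    .    .  130  142  142  140
159    .    .    .    .  137  138  139    .    .    .    .    .    .    .    .  137  138    .
160    .    .    .    .    .    .    .    .    .    .    .    .    .    .    .    .    .    .
161    .    .    .    .    .    .    .    .    .    .    .    .    .   85    .    .    .    .
162    .    .    .    .    .    .   87    .    .    .    .    .   85    .   85    .   84    .
163    .    .    .    .    .    .    .   93  102  103    .    .    .    .    .    .    .    .
164    .    .   84    .    .   91   93  102  102  102  103    .    .    .    .    .    .    .
165    .    .    .    .   88   93   93  101  104  101   93   92    .    .    .    .    .    .
166    .   86    .    .   89   92   92   97   97   99   92   96    .    .    .    .    .   86
167    .    .    .    .   91   92   93   93   93   94   91   92   87    .   85    .    .   85
168    .    .    .    .   85   93   91   93   92   92   91   92    .    .    .   84    .    .
169    .    .    .    .    .   87   86   91   91   91   89   88    .   84    .    .    .    .
170    .    .    .    .    .    .   84   87   86   85   85    .    .    .    .   84   85   84
171    .    .    .    .    .    .    .    .    .    .    .    .   85    .    .    .    .    .
```

View pics/j.png

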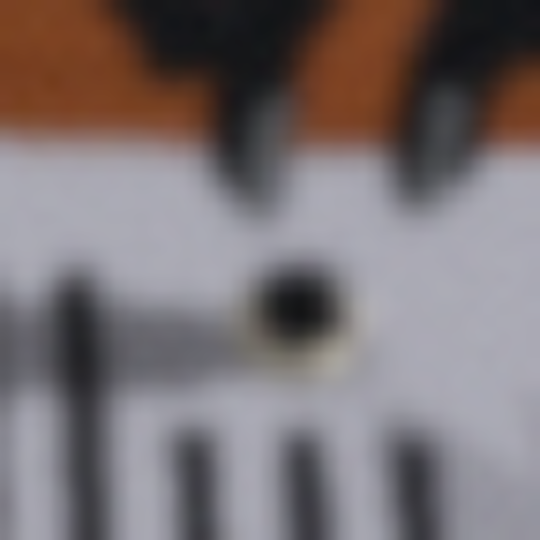

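The rivet stands seated and upright in the grommet: collar at crop (297,320), pin top at depth 102 mm. Shutting the jaws now to press the pin.

Call:
{"op": "send_rows", "data": {
  "steps": [
    {"translation": [0, 0, 0], "delta_rot": [0, 0, 0], "jaw": 1.0},
    {"translation": [0, 0, 0], "delta_rot": [0, 0, 0], "jaw": 0},
    {"translation": [0, 0, 0], "delta_rot": [0, 0, 0], "jaw": 0},
    {"translation": [0, 0, 0.4], "delta_rot": [0, 0, 0], "jaw": 0},
    {"translation": [0, 0, 0.8], "delta_rot": [0, 0, 0], "jaw": 0},
    {"translation": [0, 0, 1.0], "delta_rot": [0, 0, 0], "jaw": 0},
    {"translation": [0, 0, 1.0], "delta_rot": [0, 0, 0], "jaw": 0},
    {"translation": [0, 0, 1.0], "delta_rot": [0, 0, 0], "jaw": 0}
  ]
}}

```text
time: 18.2
tool_pos: [0.4956, 0.1861, 0.1081]
tool_rot: [-0.0, -0.0, 1.0, -0.0]
contact_force: [0.2, -0.7, -0.1]
gripper_width: -0.004
grasp_force: 0.0
```

Run:
```python
from tip import *
s=state();print(s['tool_pos'],s['contact_force'],s['gripper_width'])
look(380,154,398,171,84,(470,520))
```

```text
[0.49564147 0.18608271 0.10807574] [ 0.22915374 -0.71925029 -0.13031485] -0.00406543688161268
154    .    .    .    .    .    .  145  159  165  163  159  156  157  161  162  164  161    .
155    .    .    .    .    .  132  148  150  151  156  154  152  154  156  150  151    .    .
156    .    .    .    .    .  133  143  145  147  152  150  151  151  149  147  144    .    .
157    .    .    .    .    .    .  140  142  141  148  147  144  146  146  141    .    .    .
158    .    .    .    .    .    .  136  137  136  142  143  143  139  135  137    .    .    .
159    .    .    .    .    .    .  133  133  134  133  136  136  136  126  131    .    .    .
160    .    .    .    .    .    .  128  126  128  134  131  132  132  127    .    .    .    .
161    .    .    .    .    .    .    .    .  127  126  127  127  127    .    .    .    .    .
162   85    .    .    .    .    .    .    .  124  120  123  121    .    .    .    .    .    .
163    .    .    .    .   84    .    .   95  101  102    .    .    .    .   84    .    .   85
164    .    .    .   84    .   94   91  100  101   99  101    .    .    .    .    .    .    .
165   85    .    .    .   89   91   92   99  102  104   92   96    .    .   85   86    .    .
166    .    .    .    .   88   93   92   98   98   97   92   95    .    .    .    .   84    .
167   85    .    .    .   91   94   94   94   93   93   92   93   86    .    .    .    .    .
168    .    .   84    .    .   90   93   96   92   94   94   89    .    .    .   85    .    .
169    .    .   87    .    .   89   89   91   90   90   88   86    .    .    .    .    .    .
170    .    .    .    .    .    .    .   84   87   87    .    .    .    .    .    .    .    .
```

Call:
{"op": "send_rows", "data": {
  "steps": [
    {"translation": [0, 0, 0.5], "delta_rot": [0, 0, 0], "jaw": 0},
    {"translation": [0, 0, 1.0], "delta_rot": [0, 0, 0], "jaw": 0},
    {"translation": [0, 0, 1.3], "delta_rot": [0, 0, 0], "jaw": 0},
    {"translation": [0, 0, 1.5], "delta_rot": [0, 0, 0], "jaw": 0},
    {"translation": [0, 0, 1.6], "delta_rot": [0, 0, 0], "jaw": 0},
    {"translation": [0, 0, 1.7], "delta_rot": [0, 0, 0], "jaw": 0},
    {"translation": [0, 0, 1.8], "delta_rot": [0, 0, 0], "jaw": 0},
    {"translation": [0, 0, 1.8], "delta_rot": [0, 0, 0], "jaw": 0}
  ]
}}

```text
time: 19.15
tool_pos: [0.4957, 0.1861, 0.0906]
tool_rot: [-0.0, -0.0, 1.0, -0.0]
contact_force: [-2.0, -0.6, 2.1]
gripper_width: 0.001
grasp_force: 1.2
```

Call:
{"op": "send_rows", "data": {
  "steps": [
    {"translation": [0, 0, 0.05], "delta_rot": [0, 0, 0], "jaw": 0},
    {"translation": [0, 0, 0.1], "delta_rot": [0, 0, 0], "jaw": 0},
    {"translation": [0, 0, 0.15], "delta_rot": [0, 0, 0], "jaw": 0},
    {"translation": [0, 0, 0.2], "delta_rot": [0, 0, 0], "jaw": 0},
    {"translation": [0, 0, 0.25], "delta_rot": [0, 0, 0], "jaw": 0},
    {"translation": [0, 0, 0.3], "delta_rot": [0, 0, 0], "jaw": 0},
    {"translation": [0, 0, 0.3], "delta_rot": [0, 0, 0], "jaw": 0},
    {"translation": [0, 0, 0.3], "delta_rot": [0, 0, 0], "jaw": 0}
  ]
}}

```text
time: 19.95
tool_pos: [0.4959, 0.1862, 0.0884]
tool_rot: [0.0, -0.0, 1.0, -0.0]
contact_force: [-4.8, -0.5, 8.8]
gripper_width: -0.002
grasp_force: 4.2
```

Call:
{"op": "send_rows", "data": {
  "steps": [
    {"translation": [0, 0, 0.05], "delta_rot": [0, 0, 0], "jaw": 0},
    {"translation": [0, 0, 0.1], "delta_rot": [0, 0, 0], "jaw": 0},
    {"translation": [0, 0, 0.15], "delta_rot": [0, 0, 0], "jaw": 0},
    {"translation": [0, 0, 0.2], "delta_rot": [0, 0, 0], "jaw": 0},
    {"translation": [0, 0, 0.25], "delta_rot": [0, 0, 0], "jaw": 0},
    {"translation": [0, 0, 0.3], "delta_rot": [0, 0, 0], "jaw": 0},
    {"translation": [0, 0, 0.3], "delta_rot": [0, 0, 0], "jaw": 0},
    {"translation": [0, 0, 0.3], "delta_rot": [0, 0, 0], "jaw": 0}
  ]
}}

```text
time: 20.75
tool_pos: [0.4958, 0.1862, 0.0854]
tool_rot: [-0.0, -0.0, 1.0, -0.0]
contact_force: [-4.3, -2.1, 8.3]
gripper_width: 0.0
grasp_force: 4.4
```

Run:
```python
from tip import *
s=state();print(s['tool_pos'],s['contact_force'],s['ft_torque'])
look(380,154,398,171,84,(470,520))
```

```text
[0.49582233 0.1861539  0.08543077] [-4.32370681 -2.09016784  8.33888082] [-0.26826948  0.89501831  0.01188189]
154  162  161  156  154  152  151  157  166  165  166  166  144  145  160  165  168  164  164
155  158  159  157  154  148  154  152  161  164  161  161  143  151  162  161  162  161  162
156  152  151  152  153  146  147  151  151  153  152  153  141  148  152  152  153  151  145
157  149  146  149  149  145  142  148  147  146  146  149  140  146  146  148  147  143  139
158    .  144  144  144    .  136  142  146  144  143  130  137  143  142  144  142    .    .
159    .    .    .    .    .  123  136  138  140  138  133  133  137  139  138    .    .    .
160    .    .    .    .  111  123  126  128  132  131  132  129  131  130  125    .    .    .
161    .    .    .    .  108  121  123  123  126  129  128  127  127  120  124    .    .    .
162    .    .    .    .    .  117  117  115  122  124  122  123  117  115    .    .   85    .
163    .    .    .    .    .  111  113  113  119  117  118  118  112  111    .   85   84    .
164    .    .    .    .   85  107  107  113  113  114  111  110  106  107   84    .    .    .
165    .    .    .    .    .  100  104  110  108  107  106  108  104    .    .    .    .    .
166    .    .    .    .   88   92   90  102  103  103  103   90    .    .    .    .    .    .
167   84    .    .    .   86   89   90   91   94   92   92   89    .    .    .   84   84    .
168    .    .    .    .   88   91   92   90   90   91   91   87    .    .    .   84    .    .
169    .    .    .    .    .   87   86   86   89   92   88   88   85    .   84    .    .    .
170    .    .    .    .    .   84   84    .   85   87    .   86    .    .    .    .    .    .
```

Call:
{"op": "send_rows", "data": {
  "steps": [
    {"translation": [0, 0, 0.05], "delta_rot": [0, 0, 0], "jaw": 0},
    {"translation": [0, 0, 0.1], "delta_rot": [0, 0, 0], "jaw": 0},
    {"translation": [0, 0, 0.15], "delta_rot": [0, 0, 0], "jaw": 0},
    {"translation": [0, 0, 0.2], "delta_rot": [0, 0, 0], "jaw": 0},
    {"translation": [0, 0, 0.25], "delta_rot": [0, 0, 0], "jaw": 0},
    {"translation": [0, 0, 0.3], "delta_rot": [0, 0, 0], "jaw": 0},
    {"translation": [0, 0, 0.3], "delta_rot": [0, 0, 0], "jaw": 0},
    {"translation": [0, 0, 0.3], "delta_rot": [0, 0, 0], "jaw": 0}
  ]
}}

```text
time: 21.7
tool_pos: [0.4958, 0.1862, 0.0824]
tool_rot: [-0.0, -0.0, 1.0, -0.0]
contact_force: [-5.3, -0.3, 8.0]
gripper_width: 0.001
grasp_force: 4.5
```

Call:
{"op": "send_rows", "data": {
  "steps": [
    {"translation": [0, 0, 0.04], "delta_rot": [0, 0, 0], "jaw": 0},
    {"translation": [0, 0, 0.08], "delta_rot": [0, 0, 0], "jaw": 0},
    {"translation": [0, 0, 0.12], "delta_rot": [0, 0, 0], "jaw": 0},
    {"translation": [0, 0, 0.16], "delta_rot": [0, 0, 0], "jaw": 0},
    {"translation": [0, 0, 0.2], "delta_rot": [0, 0, 0], "jaw": 0},
    {"translation": [0, 0, 0.2], "delta_rot": [0, 0, 0], "jaw": 0},
    {"translation": [0, 0, 0.2], "delta_rot": [0, 0, 0], "jaw": 0},
    {"translation": [0, 0, 0.2], "delta_rot": [0, 0, 0], "jaw": 0}
  ]
}}

```text
time: 22.5
tool_pos: [0.4959, 0.1862, 0.081]
tool_rot: [-0.0, -0.0, 1.0, -0.0]
contact_force: [-6.5, -1.9, 11.8]
gripper_width: 0.0
grasp_force: 5.7
```

Call:
{"op": "send_rows", "data": {
  "steps": [
    {"translation": [0, 0, 0.04], "delta_rot": [0, 0, 0], "jaw": 0},
    {"translation": [0, 0, 0.06], "delta_rot": [0, 0, 0], "jaw": 0},
    {"translation": [0, 0, 0.06], "delta_rot": [0, 0, 0], "jaw": 0},
    {"translation": [0, 0, 0.06], "delta_rot": [0, 0, 0], "jaw": 0},
    {"translation": [0, 0, 0.06], "delta_rot": [0, 0, 0], "jaw": 0},
    {"translation": [0, 0, 0.06], "delta_rot": [0, 0, 0], "jaw": 0},
    {"translation": [0, 0, 0.06], "delta_rot": [0, 0, 0], "jaw": 0},
    {"translation": [0, 0, 0.06], "delta_rot": [0, 0, 0], "jaw": 0}
  ]
}}

```text
time: 23.3
tool_pos: [0.496, 0.1862, 0.0802]
tool_rot: [0.0, -0.0, 1.0, 0.0]
contact_force: [-5.4, -1.1, 10.1]
gripper_width: -0.003
grasp_force: 5.0
```

Call:
{"op": "send_rows", "data": {
  "steps": [
    {"translation": [0, 0, 0.04], "delta_rot": [0, 0, 0], "jaw": 0},
    {"translation": [0, 0, 0.08], "delta_rot": [0, 0, 0], "jaw": 0},
    {"translation": [0, 0, 0.1], "delta_rot": [0, 0, 0], "jaw": 0},
    {"translation": [0, 0, 0.1], "delta_rot": [0, 0, 0], "jaw": 0},
    {"translation": [0, 0, 0.1], "delta_rot": [0, 0, 0], "jaw": 0},
    {"translation": [0, 0, 0.1], "delta_rot": [0, 0, 0], "jaw": 0},
    {"translation": [0, 0, 0.1], "delta_rot": [0, 0, 0], "jaw": 0},
    {"translation": [0, 0, 0.1], "delta_rot": [0, 0, 0], "jaw": 0}
  ]
}}

```text
time: 24.1
tool_pos: [0.4959, 0.1863, 0.0796]
tool_rot: [-0.0, -0.0, 1.0, 0.0]
contact_force: [-8.2, -1.5, 13.3]
gripper_width: -0.0
grasp_force: 6.3
```

Force is rising to 13 N with little travel, so the pin is probably flush. Lifting to check.

Call:
{"op": "send_rows", "data": {
  "steps": [
    {"translation": [0, 0, -0.4], "delta_rot": [0, 0, 0], "jaw": 0},
    {"translation": [0, 0, -1.5], "delta_rot": [0, 0, 0], "jaw": 0},
    {"translation": [0, 0, -3], "delta_rot": [0, 0, 0], "jaw": 0},
    {"translation": [0, 0, -4.5], "delta_rot": [0, 0, 0], "jaw": 0},
    {"translation": [0, 0, -6], "delta_rot": [0, 0, 0], "jaw": 0},
    {"translation": [0, 0, -6], "delta_rot": [0, 0, 0], "jaw": 0},
    {"translation": [0, 0, -6], "delta_rot": [0, 0, 0], "jaw": 0},
    {"translation": [0, 0, -6], "delta_rot": [0, 0, 0], "jaw": 0}
  ]
}}

```text
time: 24.9
tool_pos: [0.4952, 0.186, 0.1369]
tool_rot: [-0.001, -0.0, 1.0, -0.0]
contact_force: [-0.2, 0.4, 0.1]
gripper_width: 0.001
grasp_force: 0.0
```

Run:
```python
from tip import *
s=state();print(s['time'],s['tool_pos'],s['contact_force'])
f=grab_frame('scene')
cv2.imwrite('pics/k.png',np.hstack([crop(f,u-12,v-12,u+12,v+12,16) for u,v in((388,166),(313,168))]))
print("new");look(381,160,397,172,84,(470,520),n=8)
print("old (near -y corner)");look(307,160,323,173,84,(460,510),n=6)
```

```text
24.9 [0.49520717 0.18597868 0.13689727] [-0.191687    0.38476264  0.06440927]
new
160    .    .    .    .    .    .    .    .    .    .    .    .    .    .    .    .
161    .    .    .    .    .    .    .    .    .    .    .    .    .    .    .    .
162    .    .   85    .    .    .    .    .    .    .    .    .    .    .    .    .
163    .    .    .    .    .    .   94   93    .    .    .    .    .    .    .    .
164    .    .    .    .   94   93   92   93   93   94    .    .    .   85    .    .
165    .    .    .   89   93   95   93   92   93   91   93    .    .    .    .    .
166    .    .    .   90   92   92   93   92   93   93   95    .    .   85    .    .
167    .    .    .   89   92   94   93   92   93   94   93    .    .    .    .    .
168    .    .    .   85   90   90   93   93   91   93   89    .    .    .   84    .
169    .    .    .    .   85   87   90   90   90   90   87    .    .    .    .    .
170    .    .    .    .    .   85   86   87   86    .    .    .    .    .    .    .
171    .    .    .    .    .    .    .    .    .    .    .    .    .    .    .    .
old (near 
[... 402 characters left out ...]
 93   93   93    .   84    .
165    .    .   84    .    .   89   91   91   92   93   92   91   92   88    .    .
166    .    .    .    .    .   88   88   91   92   93   92   92   88    .    .    .
167    .    .    .    .    .   84   88   89   89   90   86   88   87    .    .    .
168    .    .    .    .    .    .    .   84   88   86   85    .    .    .    .    .
169   85    .    .    .    .   84    .    .    .    .    .    .    .    .    .    .
170    .    .    .    .    .    .    .    .    .    .    .    .    .   84    .    .
171    .    .    .    .    .    .    .    .    .    .    .    .    .    .    .    .
172   84    .    .    .    .    .    .   84    .    .    .    .    .   84    .    .
```

View pics/k.png

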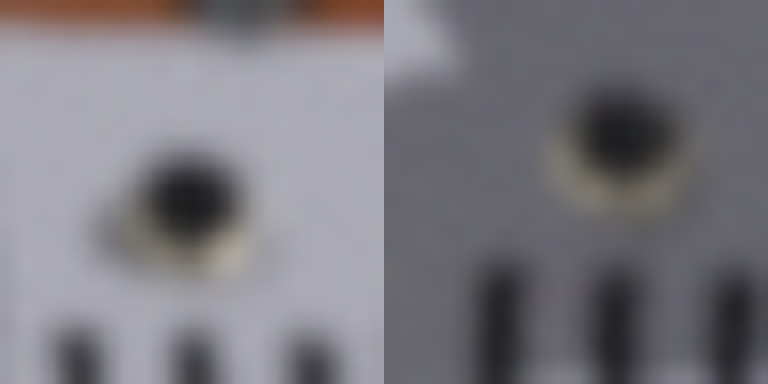

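The new rivet (left) looks the same as a fitted one (right). I'll average more depth frames to confirm it is flush within tenths of a millimetre, then hand in.

Run:
```python
from tip import *
F=[grab_frame("scene") for _ in range(30)];f=F[0]
Z=np.array([g["range_z"] for g in F]); Z[Z==0]=np.nan; Z=np.nanmean(Z,0)
R,_=cv2.Rodrigues(f["rvec"]);c=-R.T@f["tvec"].reshape(3)
for u0,v0 in((385,163),(312,161)):
    for j in range(v0,v0+6):
        print([round(float((c+(d:=ray(f,i,j,0)-c)/(R@d)[2]*Z[j,i])[2]*1000),1) for i in range(u0,u0+8)])
    print()
print(state()["time"])
```

```text
[82.5, 82.3, 93.2, 93.2, 82.3, 82.4, 82.5, 82.8]
[92.9, 93.3, 93.0, 93.5, 93.0, 92.6, 82.4, 82.2]
[92.9, 93.6, 93.6, 93.4, 93.0, 93.6, 92.6, 81.9]
[93.9, 93.0, 93.7, 92.9, 93.6, 92.4, 92.8, 82.3]
[92.4, 92.7, 92.7, 92.3, 93.1, 93.2, 93.3, 82.7]
[89.3, 90.8, 93.7, 92.4, 92.7, 92.6, 88.2, 82.6]

[82.4, 81.7, 82.0, 88.9, 92.5, 81.6, 82.6, 82.0]
[81.9, 91.8, 92.0, 92.1, 93.0, 92.0, 92.2, 82.7]
[89.3, 91.9, 92.4, 92.3, 92.1, 93.1, 92.4, 92.0]
[88.3, 92.4, 92.2, 93.2, 92.9, 93.4, 92.8, 92.3]
[88.9, 92.2, 91.2, 92.8, 92.5, 92.0, 92.4, 90.1]
[88.0, 88.7, 91.4, 92.2, 91.8, 91.8, 90.6, 88.6]

27.15
```

Pin centre and collar rim are level at about 93.2 mm, so the pin is flush. The collar sits on the rubber as it does on the fitted rivets.

```bash
python3 -c "
from plant import *
print(job_done())"
```

```text
the job is handed in; nothing more can be done
None
```

The matching rivet is in the bare grommet with its collar on the rubber and its pin pushed flush; the highest push I read was about 13 N, nothing else was moved on purpose, and I handed the job in at about 27 s.

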